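# Put the long storage tube back in its rack

## Task

The long metal storage tube has been left in the short dark wooden stand beside a short tube. Take the long tube out and put it upright, fully down, in the empty large hole of the long pale drill-bit rack, next to the other long tube. Leave the other two tubes in their holes.

Things in the scene. Friction and masses are not known exactly. Their poses are not given: they have to be found in the camera images.
- long_tube_centre (a point): Centre (half-way up) of the long tube to move: upright aluminium cylinder with wooden stopper, 30 mm diameter, 120 mm tall, about 80 g, in one of the stand's two holes. Its centre is 25 mm above the stand's top; 85 mm stick out. Grip 10 to 30 mm above this centre, across the line to short_tube_centre (the line of the stand's holes). z axis: up along the tube; yaw means nothing.
- short_tube_centre (a point): Centre (half-way up) of the short tube, 30 mm diameter, 80 mm tall, that stays in the stand's other hole; 45 mm stick out. The stand is a dark wooden block, 80 x 150 x 45 mm, fixed to the bench; its holes are 42 mm wide, 35 mm deep, 70 mm between centres.
- racked_tube_centre (a point): Centre (half-way up) of the other long tube, just like the first (30 mm diameter, 120 mm tall), which stays in the rack, in the hole beside the empty one, 70 mm between centres. The rack is a pale wooden block, 80 x 250 x 45 mm, fixed to the bench; thin drill bits stand up to 42 mm above its top near both ends, at least 59 mm from the hole centres.
- empty_hole (a point): Centre of the mouth of the empty large hole, level with the rack's top: round, 42 mm wide (6 mm of room round the tube), 35 mm deep, 3 mm chamfer, flat floor with a thin cork disc. A tube that is fully down has its centre 25 mm above this point. Grip the tube across the line from here to racked_tube_centre (the line of holes). z axis: up.
Things that resemble listed ones, but are neither listed nor needed, are in the scene too. Leave any green look-alike of the part that bears long_tube_centre alone.

How it is judged (in metres and radians):
At the end, for the whole second after the job is handed in: The long tube stands released in the rack's empty large hole, centre within 18 mm of the hole's axis and under 32 mm above its mouth (25 when fully down), leaning less than 10 degrees; the other two tubes are within 25 mm of where they were (horizontal distance between long_tube_centre and empty_hole below 0.018 m and z of long_tube_centre in the frame of empty_hole below 0.032 m and angle between long_tube_centre's own z axis and vertical below 0.175 rad and distance of each of short_tube_centre, racked_tube_centre from where it was at the start of the episode below 0.025 m); the robot touches nothing.
It fails at once if the short tube is taken out of its hole or moved more than 35 mm (distance of short_tube_centre from where it was at the start of the episode above 0.035 m).
It fails at once if the other long tube is taken out of its hole or moved more than 35 mm (distance of racked_tube_centre from where it was at the start of the episode above 0.035 m).
It also fails if it takes over 42 s, if anything falls off the work surface, if the arm or the gripper's body presses on something with over 40 N, if the wrist force passes 120 N, or if a joint passes its speed limit or range.

## Robot

A 7-joint arm with a two-finger parallel gripper is mounted at the origin on the work surface; the furniture and walls round the work are solid. World frame = base frame: x ahead of the robot, y to its left, z up, the work surface at z = 0. Lengths are in m, angles in degrees, forces in N, time in s.
With the tool pointing down it reaches from about 0.4 to 0.85 m from the base axis. Payload 4.4 kg.
Tool frame: the origin (TCP) lies on the centre line of the jaws, within the pads' length; the fingertips stand 25 mm ahead of it and the grasp point (between the pads) lies 6 mm ahead of it; z points along the fingers, y is the line along which they close (so a half turn about z gives the same grasp; the last joint's range is limited). The gripper opens to 94 mm and grips with 3 to 60 N. Pads are 16 mm wide; open, the fingers measure 119 mm over their backs; the gripper's body (75 mm by 177 mm) begins 78 mm behind the grasp point.
Start: joints at [-70.978, 36.005, 2.206, 86.941, -1.547, 57.084, -1.146], TCP at [0.252, 0.599, 0.23] pointing down, gripper open.
Joint ranges: [-175.42, 175.42], [-21.48, 121.26], [-71.46, 75.88], [10.55, 141.38], [-63.04, 243.04], [13.31, 113.54], [-168.57, 168.57]. Speed limits (degrees/s): [147.25, 147.25, 180, 180, 180, 180, 180].

## Interface

Orientations are given as a 3x3 rotation matrix whose columns are the frame's x, y, z axes.
In Python, from plant import manip, readout, vision gives the robot as it stands. The module is installed in compiled form; this text tells all that it offers. Calls block until the motion is done:
- manip.goto(position, orientation): joint-space move of the TCP to a pose.
- manip.move_linear(position, frame=None, v=0.15): straight line of the TCP; frame=None keeps the orientation; v is the mean speed in m/s.
- manip.movej(angles): joint-space move.
- manip.ungrasp() and manip.close(effort=None): open the fingers fully, or close them until they stop; effort is the grip in N (None keeps the last).
- manip.wait(seconds).
- manip.solve_ik(position, orientation): joint angles nearest the present ones, or None.
- readout.state(): the state.
- vision.get_image(name): name is "scene" or "side" or "wrist"; returns the picture (480x640x3 uint8, red, green, blue); there is no depth.
- vision.camera_model(name): a dict with "fx", "fy", "cx", "cy" (pixels), "rvec" (rotation vector, rad) and "tvec" (3), from world to camera coordinates, as OpenCV has them. Camera axes: x right, y down, z forward; pixel columns grow to the right and rows downward; lengths in m; the calibration is good to about 2 mm. The wrist camera is an equidistant fisheye: a pixel r from the principal point sees the ray r / f radians off the axis. A picture is of the moment at which its call begins: read the wrist's pose just before it. camera_model takes no time and is no camera call; for the wrist camera it gives the pose at the moment of the call.
A pose or a line that the arm cannot do raises manip.PlanningError and nothing moves.
- manip.sign_off(): hands the job in; it is judged then, once.
The state is a dict: "clock": time; "joints": joint angles; "qd": joint speeds; "joint_efforts": joint torques, N m; "ee_pos": TCP position; "ee_rot": TCP orientation; "ft_force": force on the tool from outside, world axes, zero at the start; "moment": the same for the moment, N m; "gripper_width": opening from 0.0 (shut) to 1.0 (fully open); "gripper_force": force on a finger pad.
Only numpy, scipy, OpenCV 4.12 (cv2) and the standard library are available. Lean on these libraries where they do the work, as an engineer would, in place of code of your own. Each camera call takes 0.05 s, during which the arm holds its last target. There are 200 camera calls.

## Working session

There is one attempt and no reset: what is moved stays moved. The work goes in short steps, each a Python script; the robot and the scene stay as the last script left them, time stands still between calls to the robot, and variables do not carry over. Pictures are saved under pics/ and viewed, at most 10 in all, crops included, and the job is handed in when it is done.

```bash
mkdir -p pics; python3 - <<'E'
from plant import manip, readout, vision
import cv2, numpy as np
for n in ("scene","side","wrist"):
    m=vision.camera_model(n); im=vision.get_image(n)
    cv2.imwrite(f"pics/{n}0.png",im[:,:,::-1]); print(n,m)
    R=cv2.Rodrigues(np.array(m["rvec"],float))[0]; print(-R.T@np.array(m["tvec"]))
s=readout.state(); print(s["clock"],s["ee_rot"],s["gripper_width"])
E
```

```text
scene {'fx': 527.349698758508, 'fy': 527.349698758508, 'cx': 314.9644536815327, 'cy': 243.43439633234513, 'rvec': array([ 2.00242089, -0.56518335,  0.31097928]), 'tvec': array([-0.3230831 ,  0.20284105,  0.98119969])}
[-0.10557204 -0.83037716  0.63844211]
side {'fx': 602.6764001037832, 'fy': 602.6764001037832, 'cx': 307.74561334127554, 'cy': 241.95153174448777, 'rvec': array([ 2.09055005, -0.29588178,  0.20407784]), 'tvec': array([-0.40373699,  0.16105183,  1.48262545])}
[ 0.01622828 -1.25323741  0.90346672]
wrist {'fx': 371.64829954431775, 'fy': 371.64829954431775, 'cx': 320.51494966292506, 'cy': 244.44828478585148, 'rvec': array([-2.40970399, -1.60085657, -0.22903077]), 'tvec': array([-0.64771071, -0.02956684,  0.39260388])}
[0.17523379 0.62968295 0.38384068]
0.15 [[-9.21933396e-01  3.87348085e-01 -5.23263028e-04]
 [ 3.87348438e-01  9.21932475e-01 -1.30388110e-03]
 [-2.26426705e-05 -1.40477665e-03 -9.99999013e-01]] 1.0027701425830886
```

View pics/scene0.png

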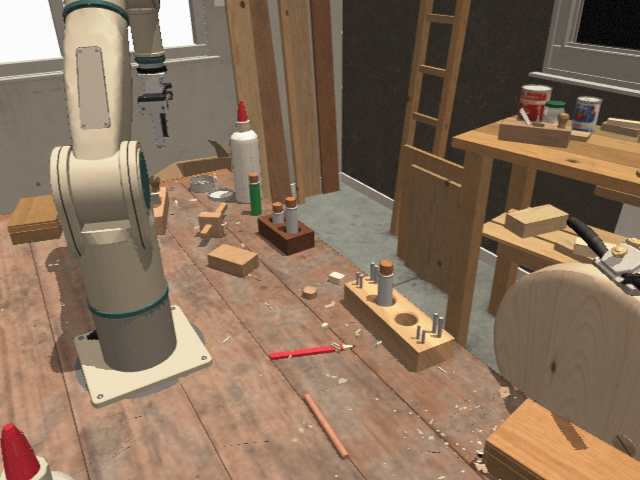

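View pics/side0.png

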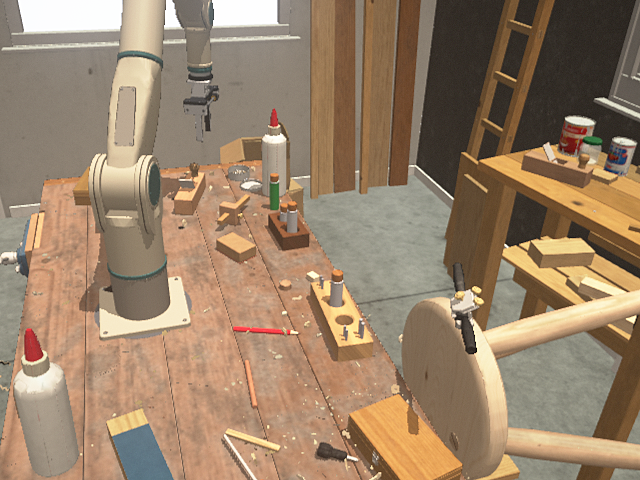

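View pics/wrist0.png

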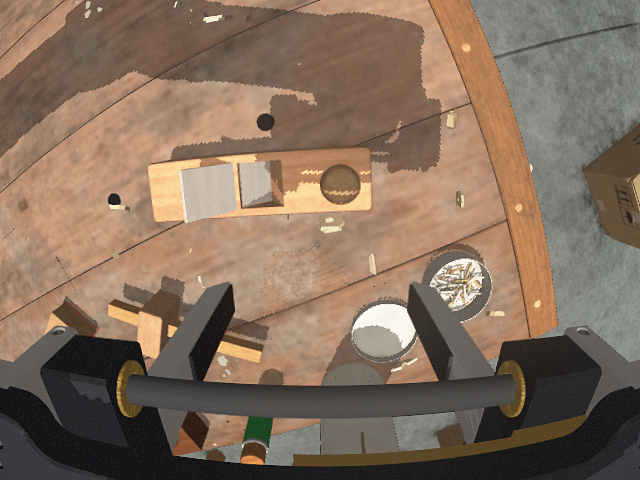

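The scene view shows the stand at about (287,233), with the long tube's stopper at (292,201) and the short tube at (278,210). In the rack, the racked tube's stopper is at (386,267) and the empty hole at (405,319). The side view agrees, with the hole at (344,320). The wrist view doesn't show either block. I'll zoom in next.

```bash
python3 - <<'E'
import cv2, numpy as np
a=cv2.imread("pics/scene0.png"); b=cv2.imread("pics/side0.png")
def c(im,x,y,w): return cv2.resize(im[y:y+w*3//4,x:x+w],(400,300),interpolation=cv2.INTER_CUBIC)
cv2.imwrite("pics/mos.png",np.vstack([np.hstack([c(a,240,175,100),c(b,250,175,100)]),np.hstack([c(a,340,255,120),c(b,290,260,120)])]))
E
```

```text
(no output)
```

View pics/mos.png

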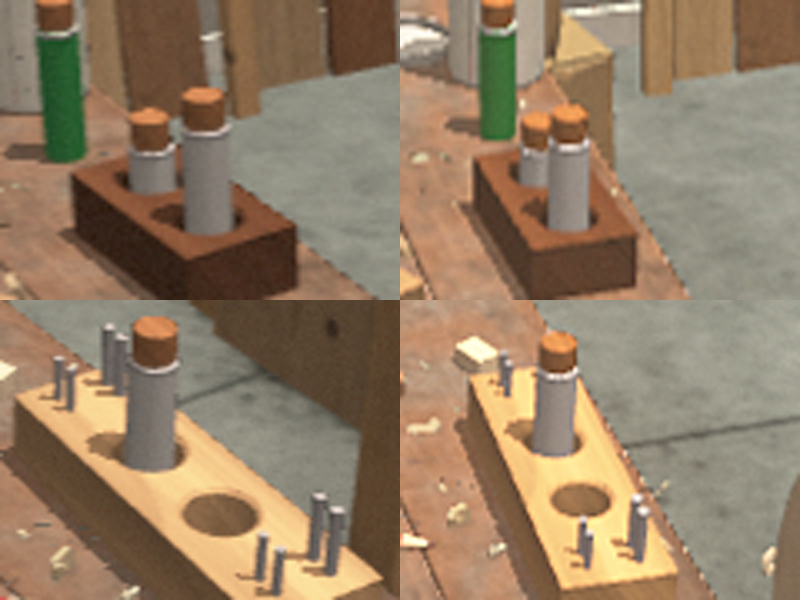

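The zoomed mosaic shows the long tube's top at scene (290.8,198.8) and side (292.3,202.8), and the short tube's top at (277.3,204.3) and (284.3,204.8). The racked tube's top is at (386.8,262.5) and (337.4,272), and the hole mouth at (406.3,319.2) and (344.3,320).

```bash
cat > h.py <<'E'
from plant import manip, readout, vision
import cv2, numpy as np
def ray(n,p,m=None):
    m=m or vision.camera_model(n); R=cv2.Rodrigues(np.array(m["rvec"],float))[0]
    K=np.array([[m["fx"],0,m["cx"]],[0,m["fy"],m["cy"]],[0,0,1]])
    f=cv2.fisheye.undistortPoints if n=="wrist" else cv2.undistortPoints
    q=f(np.array([[p]],float),K,np.zeros(4))[0,0]
    d=R.T@np.array([q[0],q[1],1]); return -R.T@np.array(m["tvec"]),d/np.linalg.norm(d)
def plane(n,p,z,m=None):
    c,d=ray(n,p,m); return c+d*(z-c[2])/d[2]
def tri(a,b):
    A=np.zeros((3,3));B=np.zeros(3)
    for c,d in (a,b):
        P=np.eye(3)-np.outer(d,d);A+=P;B+=P@c
    return np.linalg.solve(A,B)
E
python3 - <<'E'
from h import *
np.set_printoptions(precision=4,suppress=True)
P={}
for k,a,b,z in [("long",(290.75,198.75),(292.25,202.75),.13),("short",(277.25,204.25),(284.25,204.75),.09),("rack",(386.8,262.5),(337.4,272),.13),("hole",(406.3,319.2),(344.3,320),.045)]:
    A,B=plane("scene",a,z),plane("side",b,z); P[k]=(A+B)/2
    print(k,A,B,tri(ray("scene",a),ray("side",b)))
for a,b in (("long","short"),("hole","rack")):
    d=(P[a]-P[b])[:2]; print(a,b,np.linalg.norm(d),np.degrees(np.arctan2(*d[::-1])))
for y in (.33,.35):pass
for k in ("long","hole"):
    d=(P["long"]-P["short"] if k=="long" else P["hole"]-P["rack"])[:2]; d/=np.linalg.norm(d)
    for s in (1,-1):
        yv=np.array([-d[1],d[0],0])*s; zv=np.array([0,0,-1]); R=np.c_[np.cross(yv,zv),yv,zv]
        for z in (.084,.25):
            q=manip.solve_ik([*P[k][:2],z],R); print(k,s,z,q)
E
```

```text
long [0.4364 0.2092 0.13  ] [0.4374 0.2116 0.13  ] [0.4376 0.212  0.1292]
short [0.4335 0.2792 0.09  ] [0.4327 0.2805 0.09  ] [0.4313 0.2751 0.0925]
rack [ 0.4444 -0.1562  0.13  ] [ 0.4433 -0.1567  0.13  ] [ 0.4425 -0.1586  0.1316]
hole [ 0.4391 -0.2282  0.045 ] [ 0.4391 -0.2295  0.045 ] [ 0.4399 -0.2274  0.0437]
long short 0.06957389866819985 -86.87408524633818
hole rack 0.07257033125738188 -93.76179831072739
long 1 0.084 [-36.9851  37.1706  11.7378 120.3657 -17.5568  24.0458  -8.3425]
long 1 0.25 [-44.7291  22.2513  21.6509 111.5899 -10.8187  48.1009 -14.1573]
long -1 0.084 [-12.5756  38.3128 -24.3201 119.6793  32.422   28.4379 121.8412]
long -1 0.25 [ -9.035   22.9206 -27.5369 110.6298  13.6696  49.6315 139.4875]
hole 1 0.084 [ 18.1238  37.4228   9.124  118.7734 -13.3105  24.7431  33.7571]
hole 1 0.25 [-12.943   32.0378  57.3539 110.669  -32.8367  55.4617  56.3117]
hole -1 0.084 [ 44.3287  39.9111 -30.0275 118.0319  37.6607  31.7011 163.3665]
hole -1 0.25 [ -16.4823   36.1161   65.7495  110.7391  -38.7437   59.1717 -117.0372]
```

Both hole spacings (69.6 and 72.6 mm against 70) and the triangulated heights agree with the given sizes. Before moving, I'll locate the tall bottle and the green tube so the path clears them.

```bash
python3 - <<'E'
from h import *
np.set_printoptions(precision=3,suppress=True)
print("bottle base",plane("scene",(247,201),0), "tip",tri(ray("scene",(241,103)),ray("side",(274,112))))
print("green top",tri(ray("scene",(253.7,177)),ray("side",(274.5,177))))
from scipy.spatial.transform import Rotation
s=readout.state(); p=s["ee_pos"]
for z in (.3,.35,.4): print(z,manip.solve_ik([p[0],p[1],z],s["ee_rot"]))
E
```

```text
bottle base [ 0.456  0.533 -0.   ] tip [0.463 0.528 0.291]
green top [0.441 0.433 0.112]
0.3 [-71.134  32.583   2.485  81.699  -1.468  65.83   -1.226]
0.35 [-71.228  30.717   2.688  77.069  -1.442  72.327  -1.267]
0.4 [-71.306  29.398   2.9    71.646  -1.45   79.071  -1.291]
```

```bash
cat >> h.py <<'E'
LONG=np.array([.437,.2108]); HOLE=np.array([.4392,-.2288])
def rot(deg):
    d=np.radians(deg); yv=np.array([np.cos(d),np.sin(d),0]); zv=np.array([0,0,-1.]); return np.c_[np.cross(yv,zv),yv,zv]
RS=rot(3.1); RR=rot(-3.8)
def shot(name,f):
    m=vision.camera_model(name); im=vision.get_image(name); cv2.imwrite(f"pics/{f}.png",im[:,:,::-1]); return m
E
python3 - <<'E'
from h import *
import json
np.set_printoptions(precision=4,suppress=True)
manip.goto([.28,.42,.25],RS)
manip.goto([*LONG,.2],RS)
m=shot("wrist","w1"); json.dump({k:np.array(v).tolist() for k,v in m.items()},open("w1.json","w"))
s=readout.state(); print(s["clock"],s["ee_pos"],s["joints"],s["ft_force"])
R=cv2.Rodrigues(np.array(m["rvec"]))[0]
K=np.array([[m["fx"],0,m["cx"]],[0,m["fy"],m["cy"]],[0,0,1]])
for P in ([*LONG,.13],[.433,.2798,.09]):
    print(cv2.fisheye.projectPoints(np.array([[P]],float),np.array(m["rvec"]).reshape(3,1),np.array(m["tvec"]).reshape(3,1),K,np.zeros(4))[0])
E
```

```text
2.0083 [0.4366 0.2129 0.2   ] [-43.2695  26.3357  19.812  114.9348 -13.3757  40.857  -11.8818] [-0.7901 -0.582   0.0389]
[[[321.2942 270.202 ]]]
[[[321.0903 157.8907]]]
```

View pics/w1.png

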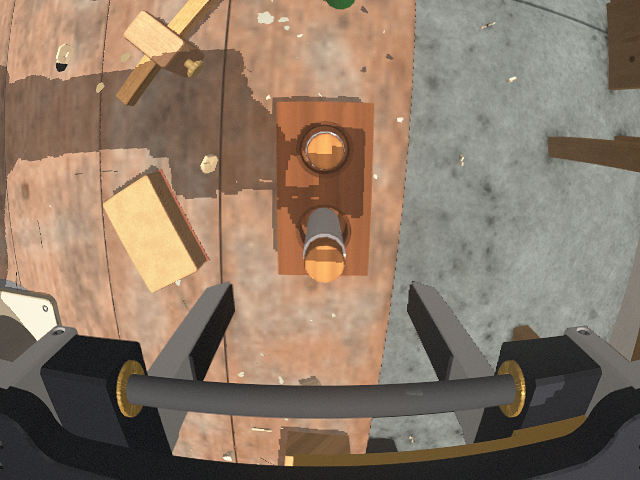

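The wrist view shows the long tube's stopper top at (325,264) and the short tube's at (326,150). The tube sits in the near hole, centred between the jaws. I'll refine its position from this and grasp.

```bash
python3 - <<'E'
from h import *
import json
np.set_printoptions(precision=4,suppress=True)
m=json.load(open("w1.json"))
L=plane("wrist",(325,264),.13,m); S=plane("wrist",(326,150),.09,m); print(L,S,np.linalg.norm((L-S)[:2]))
t=(L[:2]+LONG)/2; print(t)
assert np.linalg.norm(L[:2]-LONG)<.012
manip.move_linear([*t,.096],RS,v=.1)
s=readout.state(); print(s["clock"],s["ee_pos"],s["ft_force"])
manip.close(25)
s=readout.state(); print(s["clock"],s["gripper_width"]*94,s["gripper_force"],s["ft_force"],s["ee_pos"])
if abs(s["gripper_width"]*94-30)<5:
    manip.move_linear([*t,.22],RS,v=.1)
    s=readout.state(); print(s["clock"],s["gripper_width"]*94,s["gripper_force"],s["ft_force"],s["ee_pos"])
    shot("scene","s2"); shot("wrist","w2")
E
```

```text
[0.4391 0.2152 0.13  ] [0.4361 0.2856 0.09  ] 0.07051735237940247
[0.4381 0.213 ]
3.2 [0.4384 0.2131 0.0964] [-0.1837 -0.2592 -0.1831]
4.2 29.736487851690413 24.99992698431015 [ 0.2006 -0.3153  0.0505] [0.4381 0.213  0.096 ]
5.5917 29.9950860350884 24.999906420707703 [-0.0421 -0.2766 -0.64  ] [0.4377 0.2128 0.2195]
```

```bash
python3 - <<'E'
from h import *
import json
np.set_printoptions(precision=4,suppress=True)
manip.move_linear([.438,.213,.25],RS,v=.1)
try: manip.move_linear([*HOLE,.25],RR,v=.2)
except manip.PlanningError as e:
    print("lin",e); manip.goto([*HOLE,.25],RR)
manip.wait(.3)
m=shot("wrist","w3"); json.dump({k:np.array(v).tolist() for k,v in m.items()},open("w3.json","w"))
s=readout.state(); print(s["clock"],s["gripper_width"]*94,s["ft_force"],s["ee_pos"],s["ee_rot"],s["joints"])
K=np.array([[m["fx"],0,m["cx"]],[0,m["fy"],m["cy"]],[0,0,1]])
for P in ([*HOLE,.045],[.4438,-.1565,.13]):
    print(cv2.fisheye.projectPoints(np.array([[P]],float),np.array(m["rvec"]).reshape(3,1),np.array(m["tvec"]).reshape(3,1),K,np.zeros(4))[0])
E
```

```text
8.85 29.5960409990637 [ 0.3025  0.2726 -0.9   ] [ 0.4392 -0.2286  0.25  ] [[ 0.0659  0.9978  0.    ]
 [ 0.9978 -0.0659  0.    ]
 [ 0.      0.     -1.    ]] [  4.6202  23.9101  27.652  110.2512 -14.3869  49.2138  35.9453]
[[[320.6032 220.8907]]]
[[[320.3725 150.2485]]]
```

View pics/w3.png

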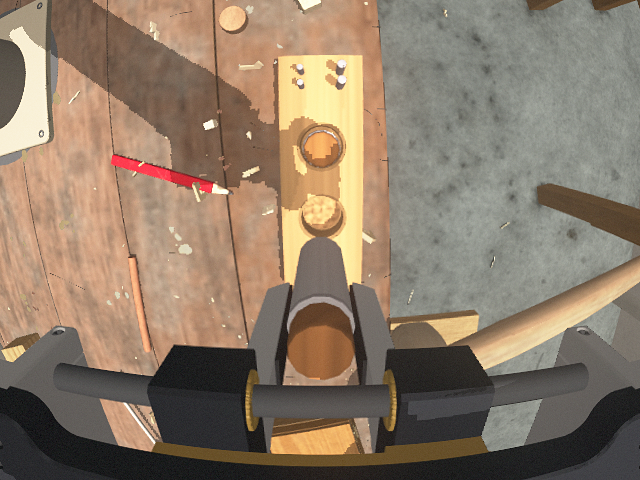

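The wrist view shows the tube held upright with its top centre at (321,341). The empty hole mouth is at (322,214) and the racked tube's top at (322.5,146). I'll compare these with the first estimates.

```bash
python3 - <<'E'
from h import *
import json
np.set_printoptions(precision=4,suppress=True)
m=json.load(open("w3.json"))
print(plane("wrist",(322,214.5),.045,m),plane("wrist",(322.5,146),.13,m), "tube top",plane("wrist",(321,341),.284,m))
im=cv2.imread("pics/w3.png")
cv2.imwrite("pics/w3c.png",cv2.resize(im[130:390,240:400],None,fx=2.3,fy=2.3,interpolation=cv2.INTER_CUBIC))
E
```

```text
[ 0.441  -0.2224  0.045 ] [ 0.4456 -0.1535  0.13  ] tube top [ 0.4398 -0.2204  0.284 ]
```

View pics/w3c.png

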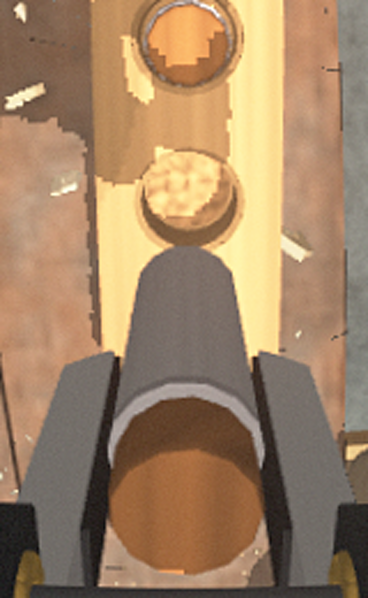

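The tube and hole agree to within about 1–2 mm relative to each other in the wrist view, against 6 mm of room. A +2 mm correction in y balances all the estimates. I'll insert slowly and watch the force.

```bash
python3 - <<'E'
from h import *
np.set_printoptions(precision=4,suppress=True)
t=[.4400,-.2268]
manip.move_linear([*t,.14],RR,v=.1); manip.wait(.2)
f0=readout.state()["ft_force"]; print(f0)
for z in np.arange(.13,.0969,-.0055):
    manip.move_linear([*t,z],RR,v=.04)
    s=readout.state(); d=np.array(s["ft_force"])-f0
    print(s["clock"],s["ee_pos"],d)
    if np.linalg.norm(d)>6: print("contact");break
shot("scene","s4"); shot("side","d4")
a=cv2.imread("pics/s4.png")[230:380,320:480]; b=cv2.imread("pics/d4.png")[230:380,270:430]
cv2.imwrite("pics/m4.png",cv2.resize(np.hstack([a,b]),None,fx=2.5,fy=2.5,interpolation=cv2.INTER_CUBIC))
E
```

```text
[ 0.0545 -0.6321 -0.0228]
10.7 [ 0.4397 -0.2267  0.1296] [ 0.8239  0.548  -0.3896]
10.9833 [ 0.4398 -0.2267  0.1242] [-0.6746  0.0544 -0.2857]
11.2667 [ 0.4398 -0.2267  0.1187] [-0.2298  1.5793  0.8474]
11.55 [ 0.4398 -0.2267  0.1132] [-0.0651 -0.1515 -0.3059]
11.8333 [ 0.4398 -0.2267  0.1077] [ 0.5094  0.4942 -0.1266]
12.1167 [ 0.4398 -0.2267  0.1022] [ 0.2185  0.4496 -0.3162]
12.4 [ 0.4398 -0.2267  0.0967] [ 0.1813  0.5534 -0.7667]
```

View pics/m4.png

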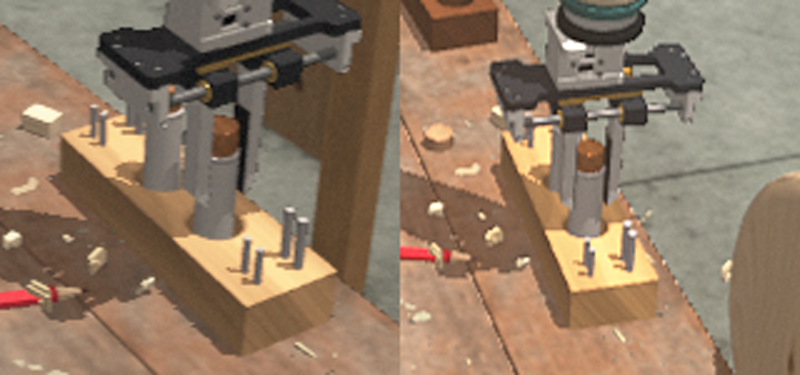

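Both views show the tube standing in the hole, at (216,220) on the left and (587,220) on the right. Next I release it, retreat and check.

```bash
python3 - <<'E'
from h import *
np.set_printoptions(precision=4,suppress=True)
t=[.4400,-.2268]
manip.ungrasp(); s=readout.state(); print(s["gripper_width"],s["ft_force"])
manip.move_linear([*t,.28],RR,v=.12); manip.wait(.3)
s=readout.state(); print(s["clock"],s["ee_pos"],s["ft_force"])
shot("scene","s5"); shot("side","d5"); shot("wrist","w5")
a=cv2.imread("pics/s5.png")[180:380,250:450]; b=cv2.imread("pics/d5.png")[180:380,230:430]; c=cv2.imread("pics/w5.png")[60:360,220:420]
h=lambda i,w:cv2.resize(i,(w,400),interpolation=cv2.INTER_CUBIC)
cv2.imwrite("pics/m5.png",np.hstack([h(a,266),h(b,266),h(c,266)]))
E
```

```text
0.9976863434815283 [ 0.7562  0.2064 -1.0492]
15.5583 [ 0.4399 -0.2268  0.2798] [-0.7127  0.6318 -0.537 ]
```

View pics/m5.png

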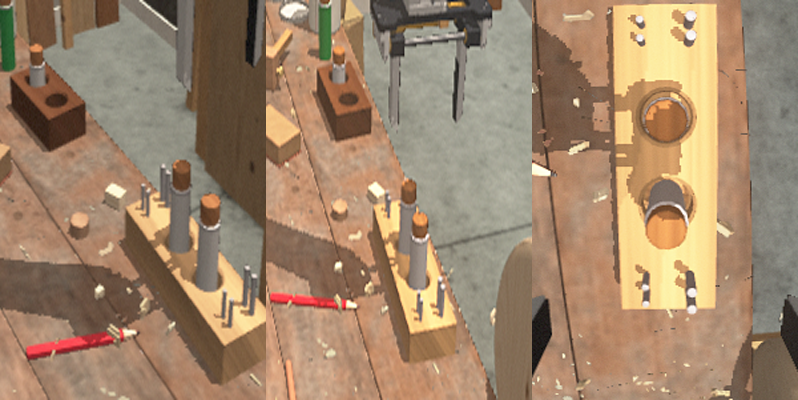

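The moved tube stands upright in the rack hole, at (208,245) in the left panel and level with its neighbour. The short tube is still in the stand at (37,65), and the gripper is clear.

```bash
python3 -c "
from h import *
print(manip.sign_off())"
```

```text
the job is handed in; nothing more can be done
None
```

The long tube is released and stands upright in the rack's empty hole, the other two tubes are still in their holes, and the job was handed in at about 16 s; no verdict came back.

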